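# Judge sealed canisters by weight and push them into their bays

## Robot

A 7-joint arm with a two-finger parallel gripper is mounted at the origin on a cart in front of the work surface, level with it; the furniture and walls round the work are solid. World frame = base frame: x ahead of the robot, y to its left, z up, the work surface at z = 0. Lengths are in m, angles in rad, forces in N, time in s.
With the tool pointing down it reaches from about 0.425 to 0.925 m from the base axis. Payload 6.8 kg.
Tool frame: the origin (TCP) lies on the mounting face of the last link; the fingertips stand 182 mm ahead of it and the grasp point (between the pads) lies 163 mm ahead of it; z points along the fingers, y is the line along which they close (so a half turn about z gives the same grasp; the last joint's range is limited). The gripper opens to 88 mm and grips with 3 to 60 N. Pads are 20 mm wide; open, the fingers measure 115 mm over their backs; the gripper's body (75 mm by 178 mm) begins 61 mm behind the grasp point.
Start: joints at [-1.45, 0.477, 0.022, 1.555, -0.011, 1.109, -0.083], TCP at [0.153, 0.657, 0.405] pointing down, gripper open.
Joint ranges: [-2.96, 2.96], [-0.34, 2.1], [-1.41, 1.46], [0.24, 2.44], [-1.37, 4.51], [0.17, 1.92], [-2.96, 2.96]. Speed limits (rad/s): [2.39, 2.39, 3.14, 3.14, 3.14, 3.14, 3.14].

## Interface

Orientations are given as a unit quaternion [w, x, y, z].
In Python, from rig import arm gives the robot as it stands.
- The arm moves only by the shell command python3 -m handwheel 'ROWS' [OPENING]. ROWS is JSON, one flat list of numbers, 4 for each row, row after row: the shift along the tool's x, y, z as a fraction of full scale, then the turn about the tool's z as a fraction of full scale. In form: [tx, ty, tz, yaw, tx, ty, tz, yaw, ...]. A call has 1 to 20 rows; each row is the pose to reach, as a shift and turn from the pose commanded when the call began, along the tool's axes at that moment, turning the shorter way round; what a row does not reach only later rows make up. Full scale, the value 1, is 0.1 m for a shift and 180 degrees for a turn. A row lasts 1/10 s, in which the tool goes at most 50 mm and 8.59 degrees, less where a joint would pass 70% of its speed; a pose out of reach is approached as far as the arm can. A call with a number of a shift or a turn outside -1 to 1 is refused whole. A call with a gripper value outside its range is refused whole. OPENING is the opening, from 0 (shut) to 1 (fully open), set as the call begins (- or left out, the last holds). The fingers move at their own pace and stop on an object; the grip force is fixed at half the most. Time passes only in rows, so rows that repeat a pose let the fingers close. It gives the time, the measured TCP pose, the force, the opening and the grip force at its end, in the units of the state.
- arm.get_obs(): the state, without advancing time (a new reading comes with each control period).
- arm.grab_frame(name): name is "scene" or "top" or "wrist"; returns (picture, depth): 384x512x3 uint8, red, green, blue; 384x512 float32, m along the optical axis (not along the pixel's ray), 0 where there is no reading.
- arm.get_calibration(name): a dict with "camera_matrix" (3x3 intrinsics, pixels), "R" (3x3) and "t" (3): a world point X has camera coordinates R X + t. Camera axes: x right, y down, z forward; pixel columns grow to the right and rows downward; lengths in m; the calibration is good to about 2 mm. A picture is of the moment at which its call begins: read the wrist's pose just before it. get_calibration takes no time and is no camera call; for the wrist camera it gives the pose at the moment of the call.
- arm.sign_off(): hands the job in; it is judged then, once.
Trained networks look in the newest picture that a camera, given by its name, has taken for a name from the list of things; names that differ only in an ending like _2 or _b are one class to them, and where a whole thing is asked for, a point or a joint stands for the part that bears it (a point fixed in the world has none). Each returns a list of dicts, best first, with "score" (0 to 1); they miss things now and then, are a little off and sometimes report something else, mostly with a low value. They report only what shows in the picture. A call takes as long as a camera call. They do not tell look-alikes from the thing itself.
- arm.silhouettes(thing, camera): "mask" (384x512 bool, what is visible of it).
- arm.tip_of(thing, camera): "at" ([x, y, z] in m, in world coordinates, good to about 4 mm: a listed point, or the origin of a listed thing).
The state is a dict: "t": time; "qpos": joint angles; "joint_velocities": joint speeds; "joint_efforts": joint torques, N m; "ee_pos": TCP position; "tool_rot": TCP orientation; "ft_force": force on the tool from outside, world axes, zero at the start; "moment": the same for the moment, N m; "grip_width": finger opening in m; "finger_force": force on a finger pad.
Only numpy, scipy, OpenCV 4.12 (cv2) and the standard library are available. Lean on these libraries where they do the work, as an engineer would, in place of code of your own. Each camera call takes 0.05 s, during which the arm holds its last target. There are 200 camera calls.

## Task

Lift each of the two blue-lidded canisters briefly to judge by its weight what is in it, then set it upright in the open front of its bay - red for steel, yellow for aluminium, white for empty - and push it fully home against the stop under the roof. Keep the canisters upright all the time, and leave the black-lidded canister and the other things on the bench where they are.

Things in the scene. Friction and masses are not known exactly. Their poses are not given: they have to be found in the camera images.
- can_1: Sealed aluminium canister with blue lid, upright cylinder 60 mm in diameter, 66 mm high; origin at the centre of its underside, z up. Both look alike. In all it weighs about 0.18 kg if empty, 0.35 to 0.39 kg with an aluminium blank, 0.69 to 0.79 kg with a steel blank (no other case; the two never hold the same). The blank inside has about 3 mm of play.
- can_2: Sealed aluminium canister with blue lid, upright cylinder 60 mm in diameter, 66 mm high; origin at the centre of its underside, z up. Both look alike. In all it weighs about 0.18 kg if empty, 0.35 to 0.39 kg with an aluminium blank, 0.69 to 0.79 kg with a steel blank (no other case; the two never hold the same). The blank inside has about 3 mm of play.
- bay_red: Red bay of the rack (floor and roof painted so), for a canister with a steel blank. Origin mid-bay, 4 mm over the bench; x points from the open entry to the stop, y across, z up. Floor x -78 to +78 mm, its top at z +3; 72 mm wide between guides 20 mm high. Open above from x -78 to +38; roof beyond, z 74 to 78; high side walls from x +26. Stop face x +74: a canister touching it has its axis at x +44.
- bay_yellow: Yellow bay of the rack (floor and roof painted so), for a canister with an aluminium blank. Origin mid-bay, 4 mm over the bench; x points from the open entry to the stop, y across, z up. Floor x -78 to +78 mm, its top at z +3; 72 mm wide between guides 20 mm high. Open above from x -78 to +38; roof beyond, z 74 to 78; high side walls from x +26. Stop face x +74: a canister touching it has its axis at x +44.
- bay_white: White bay of the rack (floor and roof painted so), for a canister with nothing in it (empty). Origin mid-bay, 4 mm over the bench; x points from the open entry to the stop, y across, z up. Floor x -78 to +78 mm, its top at z +3; 72 mm wide between guides 20 mm high. Open above from x -78 to +38; roof beyond, z 74 to 78; high side walls from x +26. Stop face x +74: a canister touching it has its axis at x +44.
- rack: Grey sorting rack fixed on the bench, foot plate 170 x 262 x 4 mm, with three bays side by side, 84 mm apart in any order, all entries facing the robot. A canister is set down in the open front of a bay and slides in on the floor under a push of less than 8 N. Origin at the centre of its underside; x points from the entries to the stops, y across.
- reserve_can: Canister of the same size as the two others (60 mm diameter, 66 mm high) but with a black lid, content unknown; not to be moved. Origin at the centre of its underside.
- vise_end (a point): Far end (+x) of the fixed bench vise that stands between the canisters and the rack: an obstacle. From this point, 60 mm over the bench, the vise reaches back towards the robot, up to 60 mm to either side, its top 137 mm over the bench.
- masking_tape: Roll of masking tape lying flat, 98 mm diameter, 24 mm high; bystander. Origin at the centre of its underside.
- nut: Steel M16 nut lying flat, 24 x 27 x 13 mm; bystander. Origin at the centre of its underside.
- spanner_17: Steel spanner lying flat, 36 x 221 x 8 mm, long along its y; bystander. Origin at the centre of its underside.
Not all that is in view belongs to the job. Leave any orange or pink look-alike of the can_1 alone.

How it is judged:
On the way, in this order (a step that is already met when the one before it is completed fails the run):
1. a blue-lidded canister is lifted clear of the bench (height (world z) of any of can_1, can_2 above 0.03 m), for 0.2 s.
2. one blue-lidded canister stands home in the right bay and is let go (((((x of can_1 in the frame of bay_white between 0.032 and 0.052 m and y of can_1 in the frame of bay_white between -0.015 and 0.015 m and z of can_1 in the frame of bay_white between -0.002 and 0.008 m and contact force between can_1 and bay_white between 0.8 and 2.6 N) or (x of can_1 in the frame of bay_yellow between 0.032 and 0.052 m and y of can_1 in the frame of bay_yellow between -0.015 and 0.015 m and z of can_1 in the frame of bay_yellow between -0.002 and 0.008 m and contact force between can_1 and bay_yellow between 2.6 and 5.3 N) or (x of can_1 in the frame of bay_red between 0.032 and 0.052 m and y of can_1 in the frame of bay_red between -0.015 and 0.015 m and z of can_1 in the frame of bay_red between -0.002 and 0.008 m and contact force between can_1 and bay_red above 5.3 N)) and angle between can_1's own z axis and vertical below 0.1 rad and linear speed of can_1 below 0.02 m/s and contact force between can_1 and the fingers below 0.1 N) or (((x of can_2 in the frame of bay_white between 0.032 and 0.052 m and y of can_2 in the frame of bay_white between -0.015 and 0.015 m and z of can_2 in the frame of bay_white between -0.002 and 0.008 m and contact force between can_2 and bay_white between 0.8 and 2.6 N) or (x of can_2 in the frame of bay_yellow between 0.032 and 0.052 m and y of can_2 in the frame of bay_yellow between -0.015 and 0.015 m and z of can_2 in the frame of bay_yellow between -0.002 and 0.008 m and contact force between can_2 and bay_yellow between 2.6 and 5.3 N) or (x of can_2 in the frame of bay_red between 0.032 and 0.052 m and y of can_2 in the frame of bay_red between -0.015 and 0.015 m and z of can_2 in the frame of bay_red between -0.002 and 0.008 m and contact force between can_2 and bay_red above 5.3 N)) and angle between can_2's own z axis and vertical below 0.1 rad and linear speed of can_2 below 0.02 m/s and contact force between can_2 and the fingers below 0.1 N))), for 0.2 s.
3. both do (((x of can_1 in the frame of bay_white between 0.032 and 0.052 m and y of can_1 in the frame of bay_white between -0.015 and 0.015 m and z of can_1 in the frame of bay_white between -0.002 and 0.008 m and contact force between can_1 and bay_white between 0.8 and 2.6 N) or (x of can_1 in the frame of bay_yellow between 0.032 and 0.052 m and y of can_1 in the frame of bay_yellow between -0.015 and 0.015 m and z of can_1 in the frame of bay_yellow between -0.002 and 0.008 m and contact force between can_1 and bay_yellow between 2.6 and 5.3 N) or (x of can_1 in the frame of bay_red between 0.032 and 0.052 m and y of can_1 in the frame of bay_red between -0.015 and 0.015 m and z of can_1 in the frame of bay_red between -0.002 and 0.008 m and contact force between can_1 and bay_red above 5.3 N)) and angle between each of can_1, can_2's own z axis and vertical below 0.1 rad and linear speed of each of can_1, can_2 below 0.02 m/s and contact force between each of can_1, can_2 and the fingers below 0.1 N and ((x of can_2 in the frame of bay_white between 0.032 and 0.052 m and y of can_2 in the frame of bay_white between -0.015 and 0.015 m and z of can_2 in the frame of bay_white between -0.002 and 0.008 m and contact force between can_2 and bay_white between 0.8 and 2.6 N) or (x of can_2 in the frame of bay_yellow between 0.032 and 0.052 m and y of can_2 in the frame of bay_yellow between -0.015 and 0.015 m and z of can_2 in the frame of bay_yellow between -0.002 and 0.008 m and contact force between can_2 and bay_yellow between 2.6 and 5.3 N) or (x of can_2 in the frame of bay_red between 0.032 and 0.052 m and y of can_2 in the frame of bay_red between -0.015 and 0.015 m and z of can_2 in the frame of bay_red between -0.002 and 0.008 m and contact force between can_2 and bay_red above 5.3 N))), for 0.2 s.
At the end, for the whole second after the job is handed in: Each blue-lidded canister stands upright (0.1 rad), still and released in the bay for its content (red steel, yellow aluminium, white empty), at most 12 mm short of the stop and 15 mm off the bay's middle line; black-lidded canister, tape, nut and spanner within 30 mm of their start (all of step 3 and distance of each of reserve_can, masking_tape, nut, spanner_17 from where it was at the start of the episode below 0.03 m); the robot touches nothing.
It fails at once if a blue-lidded canister is tipped more than 0.5 rad (angle between any of can_1, can_2's own z axis and vertical above 0.5 rad).
It fails at once if the black-lidded canister or another bystander is moved more than 30 mm (distance of any of reserve_can, masking_tape, nut, spanner_17 from where it was at the start of the episode above 0.03 m).
It also fails if it takes over 72 s, if anything falls off the work surface, if the arm or the gripper's body presses on something with over 40 N, if the wrist force passes 120 N, or if a joint passes its speed limit or range.

## Working session

There is one attempt and no reset: what is moved stays moved. The work goes in short steps, Python scripts to look and compute and a shell command to move; the robot and the scene stay as the last step left them, time stands still between calls to the robot, and variables do not carry over. Pictures are saved under pics/ and viewed, at most 10 in all, crops included, and the job is handed in when it is done.

```bash
ls; mkdir -p pics; cat > h.py <<'E'
from rig import arm
import numpy as np, cv2
def shot(n,f):
    p,d=arm.grab_frame(n); cv2.imwrite('pics/'+f,p[:,:,::-1]); return p,d
def world(n,u,v,d):
    c=arm.get_calibration(n);K=np.array(c["camera_matrix"]);R=np.array(c["R"]);t=np.array(c["t"])
    return R.T@(np.linalg.inv(K)@[u,v,1]*d-t)
def pix(n,X):
    c=arm.get_calibration(n);p=np.array(c["camera_matrix"])@(np.array(c["R"])@X+np.array(c["t"]));return p[:2]/p[2]
E
python3 - <<'E'
from h import *
o=arm.get_obs();print({k:np.round(v,3) for k,v in o.items()})
a,_=shot('scene','s1.png');b,_=shot('top','t1.png')
cv2.imwrite('pics/st.png',np.vstack([a,b])[:,:,::-1])
for th in ['can_1','bay_red','bay_yellow','bay_white','rack','reserve_can','vise_end','masking_tape','nut','spanner_17']:
  for c in ['scene','top']:
    print(th,c,[(round(r['score'],2),np.round(r['at'],3).tolist(),np.round(pix(c,np.array(r['at']))).tolist()) for r in arm.tip_of(th,c)])
E
```

```text
pics
{'t': np.float64(0.0), 'qpos': array([-1.45 ,  0.478,  0.022,  1.556, -0.011,  1.109, -0.083]), 'joint_velocities': array([ 0.001,  0.   ,  0.   ,  0.   , -0.   , -0.001,  0.001]), 'joint_efforts': array([ 0.0000e+00, -5.8286e+01,  1.5350e+00, -2.7261e+01, -5.4000e-02,
        1.7000e-02,  0.0000e+00]), 'ee_pos': array([0.153, 0.657, 0.404]), 'tool_rot': array([-0.   ,  0.114,  0.993, -0.001]), 'ft_force': array([-0.371, -0.167,  0.118]), 'moment': array([ 0.06 , -0.028,  0.029]), 'finger_force': np.float64(0.0), 'grip_width': np.float64(0.088)}
can_1 scene [(0.89, [0.351, 0.236, 0.002], [306.0, 244.0]), (0.84, [0.508, -0.436, 0.0], [264.0, 160.0]), (0.81, [0.346, 0.132, 0.005], [307.0, 225.0]), (0.8, [0.478, -0.173, 0.002], [267.0, 184.0]), (0.73, [0.527, -0.029, -0.002], [250.0, 202.0]), (0.43, [0.373, -0.198, 0.002], [297.0, 182.0])]
can_1 top [(0.93, [0.346, 0.237, 0.001], [170.0, 217.0]), (0.89, [0.529, -0.025, 0.001], [268.0, 198.0]), (0.89, [0.381, -0.197, 0.003], [300.0, 261.0]), (0.79, [0.476, -0.17, -0.0], [303.0, 230.0]), (0.66, [0.347, 0.136, 0.001], [198.0, 229.0]),
[... 572 characters left out ...]
0])]
rack top [(0.91, [0.524, 0.211, 0.001], [201.0, 171.0])]
reserve_can scene [(0.42, [0.479, -0.172, 0.004], [267.0, 184.0])]
reserve_can top [(0.76, [0.603, -0.18, -0.001], [320.0, 196.0])]
vise_end scene [(0.59, [0.439, -0.027, 0.06], [277.0, 186.0])]
vise_end top []
masking_tape scene [(0.58, [0.477, 0.47, 0.003], [251.0, 296.0])]
masking_tape top [(0.65, [0.478, 0.471, 0.001], [124.0, 154.0])]
nut scene [(0.72, [0.526, -0.027, -0.004], [251.0, 203.0]), (0.45, [0.426, -0.318, -0.002], [283.0, 171.0])]
nut top [(0.57, [0.431, -0.317, -0.002], [341.0, 262.0])]
spanner_17 scene [(0.56, [0.628, -0.338, 0.007], [233.0, 166.0])]
spanner_17 top [(0.77, [0.626, -0.338, 0.001], [369.0, 208.0])]
```

View pics/s1.png

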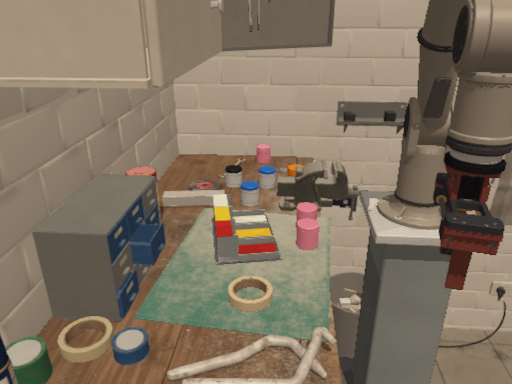

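View pics/t1.png

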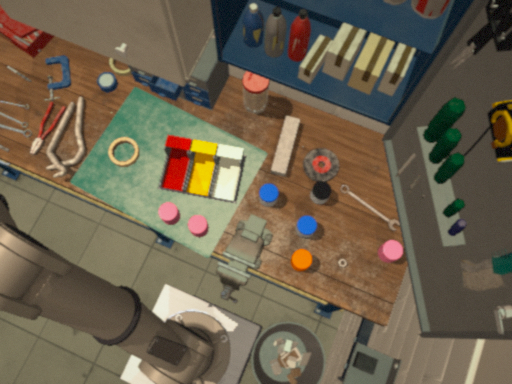

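Candidates at the top view's lids: blue at (269,193) and (307,226); black at (320,192); orange at (302,260); pink at (168,212), (198,225), (391,250). Blue is the target, so I take (0.528,-0.027) and (0.477,-0.171). The rack shows red, yellow and white from left to right, and the vise is at (250,240).

I'll square the tool to the world axes (-13°), then travel above the canisters.

```bash
H="python3 -m handwheel"
$H '[0,0,0,-0.04,0,0,0,-0.073,0,0,0,-0.073]' 1 | tail -8
$H '[-0.4,-0.35,0,0,-0.8,-0.7,0,0,-1,-0.87,0,0]' >/dev/null
$H '[-0.4,-0.4,0,0,-0.8,-0.8,0,0,-1,-0.9,0,0]' >/dev/null
$H '[-0.4,-0.4,0,0,-0.8,-0.8,0,0,-1,-0.9,0,0]' 
$H '[0,-0.5,0,0,0,-1,0,0]' >/dev/null
$H '[0,-0.5,0,0,0,-1,0,0]' >/dev/null
$H '[0,-0.5,0,0,0,-1,0,0]' >/dev/null
$H '[0,-0.5,0,0,0,-1,0,0]' >/dev/null
$H '[0,-0.5,0,0,0,-0.8,0,0,0,-0.8,0,0,0,-0.8,0,0]'
python3 - <<'E'
from h import *
o=arm.get_obs();print(o['t'],o['ee_pos'],o['tool_rot'],o['qpos'],o['ft_force'])
p,d=shot('wrist','w1.png')
c=arm.get_calibration('wrist');print(-np.array(c['R']).T@c['t'])
for th in ['can_1','reserve_can']:
  print(th,[(round(r['score'],2),np.round(r['at'],3).tolist(),np.round(pix('wrist',np.array(r['at']))).tolist()) for r in arm.tip_of(th,'wrist')])
E
```

```text
t: 1.4
ee_pos: [0.1532, 0.6574, 0.4047]
tool_rot: [-0.0, -0.001, 1.0, 0.0]
ft_force: [-0.4, 0.5, -0.2]
grip_width: 0.0878
finger_force: 0.0
t: 2.3
ee_pos: [0.4556, 0.3871, 0.405]
tool_rot: [0.0, 0.003, 1.0, -0.0]
ft_force: [0.1, 1.0, 0.5]
grip_width: 0.088
finger_force: 0.0
t: 3.5
ee_pos: [0.4534, -0.0897, 0.4048]
tool_rot: [0.0, 0.002, 1.0, 0.0]
ft_force: [1.5, 0.7, 0.5]
grip_width: 0.0877
finger_force: 0.0
3.5 [ 0.45343931 -0.08965664  0.40478441] [1.80521637e-04 1.58798249e-03 9.99998696e-01 2.33029102e-04] [-0.30059805  0.11837649  0.39527874  2.06541386 -0.05586593  0.96726691
  1.69152612] [1.51830301 0.71024425 0.51146042]
[ 0.3707193  -0.08843274  0.38454967]
can_1 [(0.84, [0.529, -0.027, 0.003], [300.0, 223.0]), (0.79, [0.347, 0.132, 0.004], [449.0, 72.0]), (0.71, [0.481, -0.169, -0.001], [188.0, 186.0]), (0.62, [0.38, -0.197, 0.001], [159.0, 102.0])]
reserve_can [(0.92, [0.597, -0.177, -0.004], [188.0, 266.0]), (0.24, [0.484, -0.17, -0.003], [188.0, 187.0])]
```

View pics/w1.png

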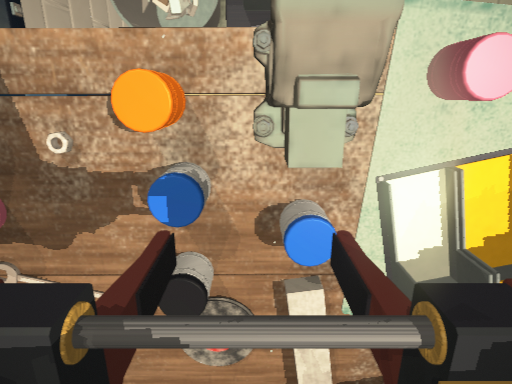

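The wrist view shows blue lids at (176,200) and (309,241). Orange is at (148,100), black at (185,290), and the vise at (320,80) with its front jaw ending at (315,165). Next I measure lid centres from the depth and colour in this view and the top view, plus the vise edge.

```bash
cat >> h.py <<'E'
def cloud(n,d):
    c=arm.get_calibration(n);K=np.array(c["camera_matrix"]);R=np.array(c["R"]);t=np.array(c["t"])
    v,u=np.mgrid[:384,:512];P=np.stack([(u-K[0,2])/K[0,0]*d,(v-K[1,2])/K[1,1]*d,d],-1)
    return (P-t)@R
def lids(n,p,d):
    W=cloud(n,d);hsv=cv2.cvtColor(p,cv2.COLOR_RGB2HSV)
    m=((abs(hsv[...,0].astype(int)-108)<12)&(hsv[...,1]>150)&(hsv[...,2]>60)&(d>0)).astype(np.uint8)
    k,l,s,_=cv2.connectedComponentsWithStats(m)
    for i in range(1,k):
        if s[i,4]<60: continue
        q=W[l==i]; z=np.percentile(q[:,2],80); q=q[abs(q[:,2]-np.median(q[:,2]))<.006]
        if not .0<z<.3: continue
        lo,hi=np.percentile(q[:,:2],[2,98],axis=0)
        print(n,'lid',np.round((lo+hi)/2,4),'size',np.round(hi-lo,3),'z',round(np.median(q[:,2]),4),s[i,:5].tolist())
E
python3 - <<'E'
from h import *
for n in ['wrist','top']:
    p,d=arm.grab_frame(n); lids(n,p,d); W=cloud(n,d)
    for zl in (.03,.1):
        m=(d>0)&(W[...,2]>zl)&(W[...,2]<.15)&(W[...,0]>.3)&(W[...,0]<.49)&(W[...,1]>-.125)&(W[...,1]<.06)
        print(n,'vise z>',zl,np.percentile(W[m],[1,50,99],axis=0).round(3).tolist())
    # rack floors
    hsv=cv2.cvtColor(p,cv2.COLOR_RGB2HSV)
    box=(d>0)&(abs(W[...,0]-.52)<.15)&(W[...,1]>.05)&(W[...,1]<.36)
    H,S,V=[hsv[...,i].astype(int) for i in range(3)]
    for nm,c in dict(red=((H<8)|(H>172))&(S>150),yel=(abs(H-26)<7)&(S>150),wht=(S<45)&(V>150)).items():
        for a,b in((-.005,.016),(.07,.095)):
            q=W[box&c&(W[...,2]>a)&(W[...,2]<b)]
            if len(q)>60:
                r=cv2.minAreaRect((q[:,:2]*1000).astype(np.float32)); print(n,nm,'z',np.median(q[:,2]).round(4),len(q),np.round(r[0],1),np.round(r[1],1),round(r[2],1))
E
```

```text
wrist lid [ 0.4775 -0.1718] size [0.053 0.053] z 0.0658 [146, 173, 56, 54, 2355]
wrist lid [ 0.5259 -0.0279] size [0.053 0.049] z 0.0658 [282, 216, 51, 51, 2052]
wrist vise z> 0.03 [[0.31, -0.074, 0.064], [0.349, -0.032, 0.121], [0.436, 0.012, 0.136]]
wrist vise z> 0.1 [[0.309, -0.074, 0.102], [0.339, -0.032, 0.124], [0.381, 0.012, 0.136]]
wrist yel z 0.0069 4967 [521.1 208.2] [153.8  66.7] 13.7
wrist wht z 0.0038 9578 [481.  134.1] [167.1 221.1] 89.1
top lid [ 0.4762 -0.1741] size [0.045 0.051] z 0.0662 [298, 219, 19, 16, 194]
top vise z> 0.03 [[0.303, -0.082, 0.031], [0.317, -0.077, 0.034], [0.325, -0.075, 0.133]]
top vise z> 0.1 [[0.303, -0.077, 0.121], [0.304, -0.077, 0.128], [0.304, -0.077, 0.134]]
top red z 0.0079 817 [499.4 288.5] [142.5  69.2] 12.2
top red z 0.0828 281 [563.3 300.8] [41.4 77.1] 10.8
top yel z 0.0079 850 [517.4 205.7] [144.8  70.7] 12.8
top yel z 0.0827 299 [581.6 220.9] [43.1 85.1] 13.6
top wht z 0.0079 620 [536.1 210.5] [195.  263.7] 12.4
top wht z 0.0833 297 [599.3 136.1] [42.1 80.6] 12.2
```

Both lids stand at z 0.066, as described. The rack yaw is about 12.5°, with the yellow bay origin near (0.523,0.208), red (0.5045,0.290) and white (0.5415,0.126). The vise ends at x 0.437. I'll grasp the canister at (0.526,-0.0275) first.

```bash
H="python3 -m handwheel"
$H '[-0.4,0.35,0,0,-0.725,0.62,0,0,-0.725,0.62,0.3,0,-0.725,0.62,0.6,0,-0.725,0.62,0.6,0]' 1 >/dev/null
$H '[0,0,0.4,0,0,0,0.8,0,0,0,1,0,0,0,1,0,0,0,1,0,0,0,1,0]'
python3 - <<'E'
from h import *
p,d=shot('wrist','w2.png'); lids('wrist',p,d); o=arm.get_obs();print(o['ee_pos'],o['ft_force'])
E
```

```text
t: 4.85
ee_pos: [0.5269, -0.0273, 0.2466]
tool_rot: [0.002, -0.0, 1.0, 0.0]
ft_force: [-0.0, -1.1, 0.4]
grip_width: 0.0876
finger_force: 0.0
wrist lid [ 0.4808 -0.1521] size [0.045 0.018] z 0.0653 [0, 112, 42, 103, 3178]
wrist lid [ 0.5256 -0.0259] size [0.053 0.052] z 0.0657 [204, 194, 104, 99, 8031]
[ 0.52680041 -0.0273531   0.24652398] [-0.14987792  0.19954144  0.43681356]
```

View pics/w2.png

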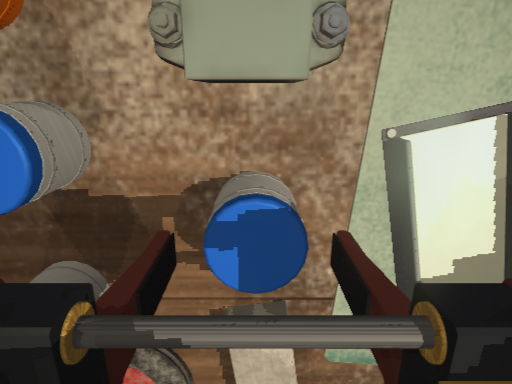

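The blue lid at (256,243) sits centred between the open fingers. I lower, grip, wait, then lift and weigh.

```bash
H="python3 -m handwheel"
$H '[0.01,0.01,0.2,0,0.01,0.01,0.375,0,0.01,0.01,0.375,0,0.01,0.01,0.375,0,0.01,0.01,0.375,0]'
python3 -c "
from h import *
for i in range(4): arm.grab_frame('top'); print(arm.get_obs()['ft_force'].round(2))"
$H '[0,0,0,0,0,0,0,0,0,0,0,0,0,0,0,0,0,0,0,0,0,0,0,0]' 0
$H '[0,0,-0.1,0,0,0,-0.3,0,0,0,-0.6,0,0,0,-1,0,0,0,-1,0,0,0,-1,0,0,0,-1,0,0,0,-1,0]' 
python3 -c "
from h import *
for i in range(6): arm.grab_frame('top'); print(arm.get_obs()['ft_force'].round(2))"
```

```text
t: 5.4
ee_pos: [0.5256, -0.0265, 0.2084]
tool_rot: [0.001, -0.0, 1.0, 0.0]
ft_force: [-0.3, -0.4, -0.4]
grip_width: 0.0879
finger_force: 0.0
[ 0.38 -0.76  0.44]
[-0.12  0.12 -0.09]
[ 0.23  0.69 -0.04]
[ 0.26 -1.48 -0.91]
t: 6.2
ee_pos: [0.5249, -0.0263, 0.2071]
tool_rot: [-0.0, -0.0, 1.0, 0.0]
ft_force: [0.2, 1.0, 0.6]
grip_width: 0.0603
finger_force: 30.0
t: 7.0
ee_pos: [0.5242, -0.0264, 0.3058]
tool_rot: [-0.001, -0.0, 1.0, -0.0]
ft_force: [0.6, -0.6, -3.7]
grip_width: 0.0608
finger_force: 30.0
[-0.37 -0.25 -3.97]
[-0.76 -0.67 -4.67]
[ 0.02  0.39 -3.84]
[ 0.51  0.04 -3.49]
[-0.18  0.74 -3.76]
[-0.1   0.2  -3.05]
```

The mean is about -3.8 N, so it holds aluminium and goes in the yellow bay. I carry it over, square to the bay and look before lowering.

```bash
H="python3 -m handwheel"
$H '[0.02,0.2,0,0,0.05,0.5,0,0,0.1,0.8,0,0,0.1,1,0,0]' >/dev/null
$H '[0.02,0.3,0,0,0.05,0.7,0,0,0.1,0.9,0,0,0.1,1,0,0]' >/dev/null
$H '[0,0.2,0,-0.03,0,0.3,0,-0.0694,0,0.3,0,-0.0694,0,0.3,0,-0.0694,0,0.3,0,-0.0694]'
python3 - <<'E'
from h import *
p,d=shot('wrist','w3.png'); o=arm.get_obs();print(o['ee_pos'],o['ft_force'])
c,s=np.cos(.218),np.sin(.218);R=np.array([[c,-s],[s,c]])
W=cloud('wrist',d);q=W[(d>0)&(W[...,2]>.001)&(W[...,2]<.095)]
l=(q[:,:2]-[.523,.2078])@R
m=(l[:,0]>-.085)&(l[:,0]<-.03)&(abs(l[:,1])<.14)
y=l[m,1];z=q[m,2]
for a in np.arange(-.14,.14,.004):
    k=(y>=a)&(y<a+.004)
    if k.sum()>5: print(round(a*1000+2),round(np.median(z[k])*1000,1),end=' | ')
E
```

```text
t: 8.6
ee_pos: [0.5051, 0.2021, 0.3071]
tool_rot: [-0.0, -0.107, 0.994, -0.0]
ft_force: [0.7, -0.4, -2.6]
grip_width: 0.0607
finger_force: 30.0
[0.50506028 0.20225736 0.30708424] [ 0.54330575 -0.32005293 -4.01783806]
-138 3.0 | -134 3.1 | -130 3.9 | -126 6.1 | -122 17.7 | -118 6.6 | -114 6.7 | -110 6.7 | -106 6.7 | -102 6.7 | -98 6.8 | -94 6.8 | -90 6.8 | -86 6.7 | -82 6.7 | -78 6.8 | -74 6.7 | -70 6.6 | -66 6.8 | -62 6.7 | -58 6.7 | -54 6.8 | -50 6.6 | -46 20.7 | -42 4.6 | -38 22.3 | -34 6.8 | -30 6.8 | -26 6.6 | -22 6.8 | -18 6.7 | -14 6.7 | -10 6.7 | -6 6.8 | -2 6.7 | 2 6.8 | 6 6.7 | 10 6.7 | 14 6.8 | 18 6.7 | 22 6.7 | 26 6.8 | 30 6.7 | 34 7.7 | 38 23.5 | 42 10.9 | 46 23.4 | 50 6.7 | 54 6.8 | 58 6.6 | 62 6.8 | 66 6.6 | 70 6.8 | 74 6.8 | 78 6.7 | 82 6.8 | 86 6.7 | 90 6.8 | 94 6.7 | 98 6.7 | 102 6.7 | 106 6.8 | 110 6.8 | 114 6.8 | 118 12.1 | 122 23.4 | 126 5.3 | 130 3.3 | 134 3.2 | 138 3.0 |
```

View pics/w3.png

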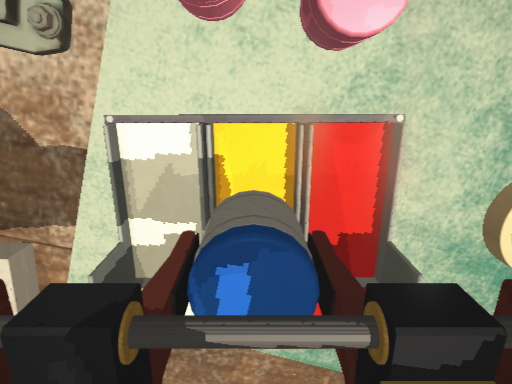

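The wrist view shows the canister lid at (254,275) centred over the yellow bay (240-300,120 at its entry). Floor z is 6.8 mm, guide tops 23.5 mm, and the channel centre is within 1 mm. I set it down, release and look.

```bash
H="python3 -m handwheel"
$H '[0,0.01,0.25,0,0,0.01,0.5,0,0,0.01,0.7,0,0,0.01,0.85,0,0,0.01,0.92,0,0,0.01,0.92,0,0,0.01,0.92,0]'
$H '[0,0,0,0,0,0,0,0,0,0,0,0,0,0,0,0]' 0.88
$H '[0.2,0,0,0,0.4,0,0,0,0.6,0,0,0,0.65,0,0,0,0.65,0,0,0]'
$H '[0,0,0,0,0,0,0,0,0,0,0.05,0,0,0,0.08,0,0,0,0.08,0,0,0,0.08,0]' 0
python3 - <<'E'
from h import *
p,d=shot('wrist','w4.png'); lids('wrist',p,d); o=arm.get_obs();print(o['ee_pos'])
E
```

```text
t: 9.35
ee_pos: [0.505, 0.2043, 0.2156]
tool_rot: [0.0, -0.109, 0.994, 0.0]
ft_force: [0.2, -0.5, -2.9]
grip_width: 0.0605
finger_force: 30.0
t: 9.75
ee_pos: [0.5048, 0.2047, 0.2156]
tool_rot: [0.0, -0.109, 0.994, 0.0]
ft_force: [0.9, 0.3, 0.3]
grip_width: 0.0773
finger_force: 0.0
t: 10.25
ee_pos: [0.441, 0.1906, 0.2154]
tool_rot: [0.0, -0.109, 0.994, 0.0]
ft_force: [0.4, -0.6, -0.8]
grip_width: 0.077
finger_force: 0.0
t: 10.85
ee_pos: [0.4412, 0.1904, 0.2069]
tool_rot: [-0.0, -0.109, 0.994, -0.0]
ft_force: [0.2, -1.4, 0.3]
grip_width: 0.0328
finger_force: 0.0
wrist lid [0.4853 0.2008] size [0.015 0.043] z 0.0697 [203, 355, 102, 29, 2238]
[0.44119087 0.19045587 0.20701808]
```

View pics/w4.png

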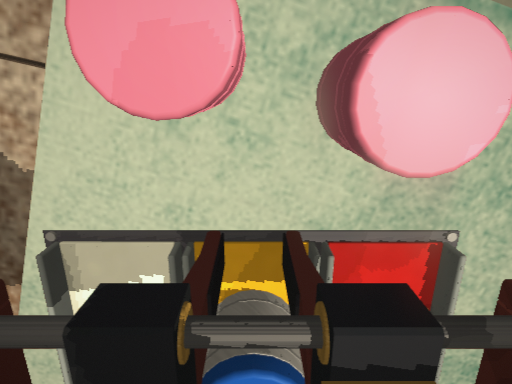

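The canister stands upright in the yellow bay (lid at (254,370)). The fingers are still closing at (250,260). I let them shut, then push slowly.

```bash
H="python3 -m handwheel"
$H '[0,0,0,0,0,0,0,0,0,0,0,0,0,0,0,0]' 0
$H '[-0.1,0,0,0,-0.18,0,0,0,-0.26,0,0,0,-0.34,0,0,0,-0.42,0,0,0,-0.5,0,0,0,-0.58,0,0,0,-0.66,0,0,0,-0.72,0,0,0,-0.77,0,0,0,-0.8,0,0,0,-0.8,0,0,0]'
$H '[-0.02,0,0,0,-0.04,0,0,0,-0.05,0,0,0,-0.05,0,0,0]'
python3 - <<'E'
from h import *
p,d=shot('top','t2.png'); p2,_=shot('wrist','w5.png')
cv2.imwrite('pics/c5.png',np.hstack([cv2.resize(p[130:220,140:260],(512,384)),p2])[:,:,::-1][:, :])
cv2.imwrite('pics/c5.png',cv2.resize(cv2.imread('pics/c5.png'),(800,300)))
print([(r['score'],np.round(r['at'],3)) for r in arm.tip_of('can_1','top')])
E
```

```text
t: 11.3
ee_pos: [0.4412, 0.1905, 0.2072]
tool_rot: [0.0, -0.109, 0.994, 0.0]
ft_force: [-0.3, 0.2, -0.3]
grip_width: 0.0005
finger_force: 0.0
t: 12.5
ee_pos: [0.5197, 0.2079, 0.2071]
tool_rot: [0.0, -0.109, 0.994, 0.0]
ft_force: [-1.7, -0.3, -0.3]
grip_width: 0.0005
finger_force: 0.7
t: 12.9
ee_pos: [0.5243, 0.209, 0.2072]
tool_rot: [0.0, -0.109, 0.994, 0.0]
ft_force: [-2.9, -0.2, 1.4]
grip_width: 0.0006
finger_force: 1.6
[(0.95, array([ 0.376, -0.202,  0.002])), (0.76, array([ 0.507, -0.437, -0.004])), (0.71, array([ 0.476, -0.174,  0.   ])), (0.68, array([0.349, 0.238, 0.003])), (0.54, array([0.347, 0.134, 0.004]))]
```

View pics/c5.png

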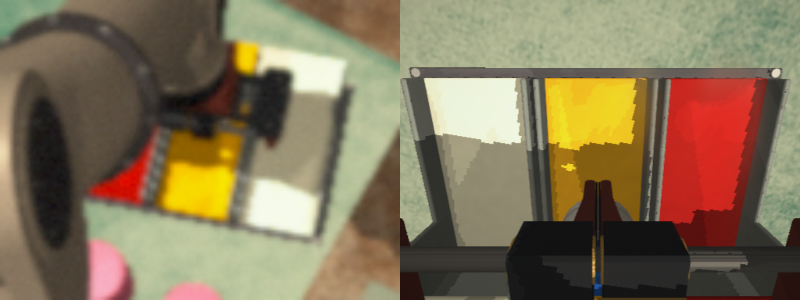

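The fingers are behind the canister in the yellow bay, and the tool is at bay x +1.5 mm. I nudge until the force rises at the stop.

```bash
H="python3 -m handwheel"
$H '[-0.01,0,0,0,-0.02,0,0,0,-0.02,0,0,0]'
$H '[-0.01,0,0,0,-0.02,0,0,0,-0.02,0,0,0]'
```

```text
t: 13.35
ee_pos: [0.5253, 0.2092, 0.2069]
tool_rot: [-0.001, -0.109, 0.994, -0.0]
ft_force: [-6.6, -2.3, 4.4]
grip_width: 0.0004
finger_force: 3.3
t: 13.65
ee_pos: [0.526, 0.2094, 0.2068]
tool_rot: [-0.003, -0.109, 0.994, -0.001]
ft_force: [-12.1, -2.0, 9.0]
grip_width: 0.0005
finger_force: 6.3
```

The canister is against the stop. I retreat, rise, check the lid, then travel to the second canister.

```bash
H="python3 -m handwheel"
$H '[0.2,0,0,0,0.6,0,0,0,0.7,0,0,0,0.7,0,-0.3,0,0.7,0,-0.8,0,0.7,0,-1,0,0.7,0,-1,0]' 0 >/dev/null
$H '[0,0,-0.4,0.03,0,0,-0.6,0.0694,0,0,-0.6,0.0694,0,0,-0.6,0.0694]' 1
python3 - <<'E'
from h import *
p,d=arm.grab_frame('wrist'); lids('wrist',p,d);p,d=arm.grab_frame('top'); lids('top',p,d)
c,s=np.cos(.218),np.sin(.218);print('home lid rear edge expected at',np.array([.523,.2078])+.014*np.array([c,s]))
E
$H '[-0.05,-0.4,0,0,-0.1,-0.8,0,0,-0.1,-1,0,0]' >/dev/null
$H '[-0.05,-0.4,0,0,-0.1,-0.8,0,0,-0.1,-1,0,0]' >/dev/null
$H '[0,-0.4,0,0,0,-0.8,0,0,0,-1,0,0]' >/dev/null
$H '[0,-0.4,0,0,0,-0.66,0,0.05,0,-0.66,0.3,0.09,0,-0.66,0.6,0.111,0,-0.66,0.7,0.111,0,-0.66,0.7,0.111,0,-0.66,0.7,0.111]' 
python3 - <<'E'
from h import *
p,d=shot('wrist','w6.png'); lids('wrist',p,d); o=arm.get_obs();print(o['ee_pos'],o['qpos'])
E
```

```text
t: 14.75
ee_pos: [0.4598, 0.1948, 0.3664]
tool_rot: [0.0, -0.001, 1.0, 0.0]
ft_force: [-0.7, -1.4, -0.1]
grip_width: 0.0291
finger_force: 0.0
wrist lid [0.5506 0.2052] size [0.03  0.031] z 0.0721 [247, 261, 36, 35, 906]
top lid [ 0.4794 -0.1728] size [0.051 0.052] z 0.0667 [298, 216, 19, 19, 281]
home lid rear edge expected at [0.53666865 0.21082788]
t: 16.45
ee_pos: [0.4802, -0.1714, 0.2974]
tool_rot: [-0.0, 0.172, 0.985, -0.0]
ft_force: [-0.1, -0.3, -0.3]
grip_width: 0.0877
finger_force: 0.0
wrist lid [ 0.478  -0.1721] size [0.053 0.052] z 0.0663 [210, 172, 82, 80, 5059]
[ 0.48037825 -0.17151715  0.29794248] [-0.20461433  0.38139855  0.52441708  2.07182732 -0.27600597  0.75360011
  1.7156627 ]
```

View pics/w6.png

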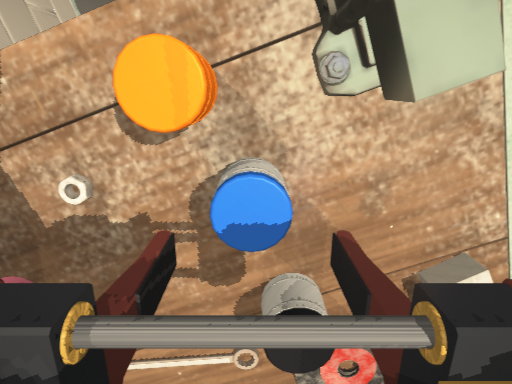

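The blue lid at (251,211) is centred between the fingers. Orange is at (160,85), black at (295,320), and the vise at (440,50) is clear. The first canister's visible lid edge matches the home position. I lower, grip, lift and weigh.

```bash
H="python3 -m handwheel"
$H '[0.02,-0.01,0.25,0,0.02,-0.01,0.55,0,0.02,-0.01,0.75,0,0.02,-0.01,0.89,0,0.02,-0.01,0.89,0,0.02,-0.01,0.89,0]'
$H '[0,0,0,0,0,0,0,0,0,0,0,0,0,0,0,0,0,0,0,0,0,0,0,0]' 0
$H '[0,0,-0.1,0,0,0,-0.3,0,0,0,-0.6,0,0,0,-1,0,0,0,-1,0,0,0,-1,0,0,0,-1,0,0,0,-1,0]' 
python3 -c "
from h import *
for i in range(6): arm.grab_frame('top'); print(arm.get_obs()['ft_force'].round(2))
print(arm.get_obs()['ee_pos'])"
```

```text
t: 17.1
ee_pos: [0.4781, -0.1719, 0.209]
tool_rot: [0.001, 0.173, 0.985, 0.0]
ft_force: [0.3, -0.2, -0.2]
grip_width: 0.0881
finger_force: 0.0
t: 17.7
ee_pos: [0.4777, -0.1722, 0.2086]
tool_rot: [0.0, 0.174, 0.985, -0.0]
ft_force: [-1.2, -1.6, 5.5]
grip_width: 0.0593
finger_force: 30.0
t: 18.5
ee_pos: [0.4769, -0.1712, 0.3066]
tool_rot: [-0.002, 0.173, 0.985, -0.0]
ft_force: [-0.7, 0.2, -8.1]
grip_width: 0.0591
finger_force: 30.0
[-0.57 -0.35 -6.41]
[-0.25  0.39 -6.8 ]
[ 0.07  0.86 -7.12]
[ 0.59  0.2  -7.01]
[ 0.09 -0.4  -6.93]
[ 0.1  -0.39 -7.19]
[ 0.47757252 -0.17168417  0.30776806]
```

The mean is about -7 N, so it holds steel and goes in the red bay. I raise it above the vise, carry it over and look.

```bash
H="python3 -m handwheel"
$H '[0,0,-0.3,0,0,0,-0.6,-0.03,0,0,-0.6,-0.07,0,0,-0.6,-0.111,0,0,-0.6,-0.111,0,0,-0.6,-0.111]'
$H '[-0.03,0.2,0,0,-0.05,0.5,0,0,-0.075,0.8,0,0,-0.075,1,0,0]' >/dev/null
$H '[0,0.3,0,0,0,0.7,0,0,0,1,0,0]' >/dev/null
$H '[0,0.3,0,0,0,0.7,0,0,0,1,0,0]' >/dev/null
$H '[0,0.3,0,0,0,0.7,0,0,0,0.9,0,0,0,1,0,0]' >/dev/null
$H '[0,0.3,0,-0.03,0,0.5,0,-0.0694,0,0.57,0.3,-0.0694,0,0.57,0.6,-0.0694,0,0.57,0.6,-0.0694,0,0.57,0.6,-0.0694]'
python3 - <<'E'
from h import *
p,d=shot('wrist','w7.png'); o=arm.get_obs();print(o['ee_pos'],o['tool_rot'],o['ft_force'])
c,s=np.cos(.218),np.sin(.218);R=np.array([[c,-s],[s,c]])
print('tcp in red bay',(o['ee_pos'][:2]-[.5045,.2898])@R)
W=cloud('wrist',d);q=W[(d>0)&(W[...,2]>.001)&(W[...,2]<.095)]
l=(q[:,:2]-[.5045,.2898])@R
for lo,hi in((-.078,-.06),(-.05,-.03)):
    m=(l[:,0]>lo)&(l[:,0]<hi)&(abs(l[:,1])<.06)&(q[:,2]>.015)
    y=l[m,1]; print('guide inner edges',y[y<0].max() if (y<0).any() else None, y[y>0].min() if (y>0).any() else None)
E
```

```text
t: 19.4
ee_pos: [0.4774, -0.1717, 0.3679]
tool_rot: [-0.0, 0.002, 1.0, 0.0]
ft_force: [0.7, -0.6, -7.1]
grip_width: 0.0595
finger_force: 30.0
t: 21.4
ee_pos: [0.4853, 0.2842, 0.3081]
tool_rot: [-0.001, -0.108, 0.994, -0.001]
ft_force: [0.5, -0.0, -6.4]
grip_width: 0.059
finger_force: 30.0
[0.48575978 0.28461785 0.30914188] [ 5.26003368e-04 -1.07904652e-01  9.94161106e-01 -6.47444642e-05] [-0.21001498  0.09831634 -6.74794577]
tcp in red bay [-0.01941746 -0.00100641]
guide inner edges -0.03618309869079556 0.035443909464013844
guide inner edges -0.036181149580026155 0.03541386335952646
```

View pics/w7.png

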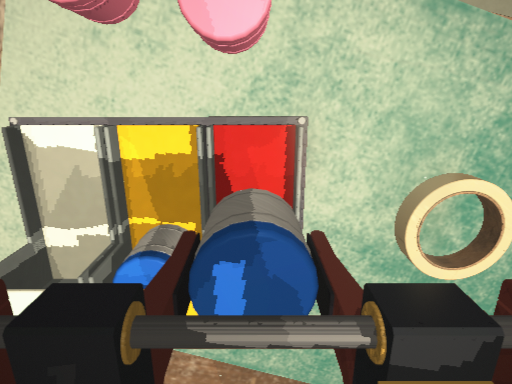

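The second canister (lid at (253,272)) hangs centred over the red bay within 1 mm. The first stands in yellow, lid at (150,268). I set it down, release, back off, shut and push the same way.

```bash
H="python3 -m handwheel"
$H '[0,0.01,0.25,0,0,0.01,0.5,0,0,0.01,0.7,0,0,0.01,0.85,0,0,0.01,0.92,0,0,0.01,0.92,0,0,0.01,0.92,0]'
$H '[0,0,0,0,0,0,0,0,0,0,0,0,0,0,0,0]' 0.88
$H '[0.2,0,0,0,0.4,0,0,0,0.6,0,0,0,0.65,0,0,0,0.65,0,0,0]'
$H '[0,0,0,0,0,0,0,0,0,0,0.05,0,0,0,0.09,0,0,0,0.09,0,0,0,0.09,0,0,0,0.09,0,0,0,0.09,0,0,0,0.09,0,0,0,0.09,0]' 0
python3 - <<'E'
from h import *
o=arm.get_obs();c,s=np.cos(.218),np.sin(.218);print(o['ee_pos'],(o['ee_pos'][:2]-[.5045,.2898])@np.array([[c,-s],[s,c]]))
p,d=arm.grab_frame('wrist'); lids('wrist',p,d)
E
```

```text
t: 22.15
ee_pos: [0.4854, 0.2866, 0.2171]
tool_rot: [0.001, -0.109, 0.994, 0.001]
ft_force: [-0.8, 0.1, -8.0]
grip_width: 0.0595
finger_force: 30.0
t: 22.55
ee_pos: [0.485, 0.2866, 0.2167]
tool_rot: [0.001, -0.109, 0.994, 0.0]
ft_force: [-0.3, 0.3, 0.7]
grip_width: 0.0769
finger_force: 0.0
t: 23.05
ee_pos: [0.4211, 0.2724, 0.2164]
tool_rot: [0.0, -0.109, 0.994, 0.0]
ft_force: [-0.3, -0.3, 0.3]
grip_width: 0.0772
finger_force: 0.0
t: 24.05
ee_pos: [0.4213, 0.2723, 0.2072]
tool_rot: [0.0, -0.109, 0.994, 0.0]
ft_force: [0.5, -0.3, 0.8]
grip_width: 0.0015
finger_force: 0.0
[0.42127478 0.27227798 0.20723556] [-0.08504506  0.00089242]
wrist lid [0.4617 0.2811] size [0.007 0.006] z 0.0717 [246, 354, 15, 30, 345]
```

```bash
H="python3 -m handwheel"
$H '[-0.1,0,0,0,-0.18,0,0,0,-0.26,0,0,0,-0.34,0,0,0,-0.42,0,0,0,-0.5,0,0,0,-0.58,0,0,0,-0.66,0,0,0,-0.72,0,0,0,-0.77,0,0,0,-0.81,0,0,0,-0.83,0,0,0,-0.83,0,0,0]'
$H '[-0.015,0,0,0,-0.025,0,0,0,-0.025,0,0,0]'
$H '[-0.01,0,0,0,-0.02,0,0,0,-0.02,0,0,0]'
```

```text
t: 25.4
ee_pos: [0.5011, 0.29, 0.2066]
tool_rot: [-0.003, -0.109, 0.994, -0.001]
ft_force: [-7.6, -2.2, 4.9]
grip_width: 0.0003
finger_force: 3.8
t: 25.7
ee_pos: [0.5032, 0.2905, 0.2065]
tool_rot: [-0.003, -0.109, 0.994, -0.001]
ft_force: [-7.3, -2.1, 6.5]
grip_width: 0.0001
finger_force: 4.4
t: 26.0
ee_pos: [0.5051, 0.2909, 0.2065]
tool_rot: [-0.003, -0.109, 0.994, -0.001]
ft_force: [-7.4, -0.6, 5.3]
grip_width: 0.0006
finger_force: 4.0
```

```bash
H="python3 -m handwheel"
$H '[-0.01,0,0,0,-0.02,0,0,0,-0.02,0,0,0]'
$H '[-0.01,0,0,0,-0.02,0,0,0,-0.02,0,0,0]'
```

```text
t: 26.3
ee_pos: [0.507, 0.2913, 0.2065]
tool_rot: [-0.003, -0.109, 0.994, -0.001]
ft_force: [-8.1, -1.2, 5.6]
grip_width: 0.0002
finger_force: 4.6
t: 26.6
ee_pos: [0.5077, 0.2916, 0.2065]
tool_rot: [-0.005, -0.109, 0.994, -0.001]
ft_force: [-15.1, -3.2, 13.5]
grip_width: 0.0007
finger_force: 7.7
```

The force rises at the stop, so it is home. I retreat, rise and check.

```bash
H="python3 -m handwheel"
$H '[0.1,0,0,0,0.5,0,0,0,0.7,0,0,0,0.7,0,-0.3,0,0.7,0,-0.8,0,0.7,0,-1,0,0.7,0,-1,0]' >/dev/null
$H '[0.2,0,-0.4,0,0.2,0,-0.8,0,0.2,0,-0.8,0,0.2,0,-0.8,0]'
python3 - <<'E'
from h import *
p,d=shot('wrist','w8.png'); lids('wrist',p,d)
c,s=np.cos(.218),np.sin(.218)
for n,b in dict(yel=[.523,.2078],red=[.5045,.2898]).items(): print(n,'visible lid centre if home',np.array(b)+.026*np.array([c,s]))
W=cloud('wrist',d)
for b in([.523,.2078],[.5045,.2898]):
    l=(W[...,:2]-b)@np.array([[c,-s],[s,c]]);m=(d>0)&(W[...,2]>.069)&(W[...,2]<.0755)&(abs(l[...,1])<.034)&(l[...,0]<.036)&(l[...,0]>-.06)
    print('rear edge x',np.percentile(l[m][:,0],1).round(4),'z',np.median(W[m][:,2]).round(4),'y at rear',np.mean(l[m][l[m][:,0]<np.percentile(l[m][:,0],8)][:,1]).round(4))
E
```

```text
t: 27.7
ee_pos: [0.4229, 0.2726, 0.3869]
tool_rot: [0.0, -0.109, 0.994, 0.0]
ft_force: [-0.7, -0.3, -0.4]
grip_width: 0.0001
finger_force: 0.0
wrist lid [0.5497 0.2119] size [0.03  0.045] z 0.0714 [148, 269, 52, 27, 588]
yel visible lid centre if home [0.54838463 0.21342321]
red visible lid centre if home [0.52988463 0.29542321]
rear edge x 0.013 z 0.0716 y at rear -0.0004Traceback (most recent call last):
  File "<stdin>", line 8, in <module>
    return _quantile_unchecked(
        a, q, axis, out, overwrite_input, method, keepdims, weights)
    return _ureduce(a,
                    func=_quantile_ureduce_func,
    ...<5 lines>...
                    overwrite_input=overwrite_input,
                    method=method)
    r = func(a, **kwargs)
    result = _quantile(arr,
                       quantiles=q,
    ...<2 lines>...
                       out=out,
                       weights=wgt)
    slices_having_nans = np.isnan(arr[-1, ...])
                                  ~~~^^^^^^^^^
IndexError: index -1 is out of bounds for axis 0 with size 0
```

View pics/w8.png

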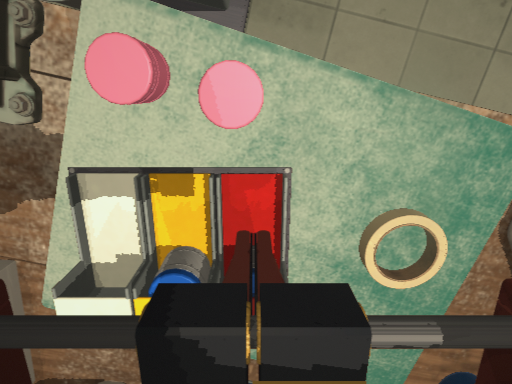

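The yellow bay's canister is home (rear edge at x 13 mm, lid at (175,283)). The fingers at (255,265) hide the red bay, so I open them and shift aside to measure.

```bash
H="python3 -m handwheel"
$H '[0.2,-0.5,-0.2,0,0.2,-0.9,-0.3,0,0.2,-0.9,-0.3,0,0.2,-0.9,-0.3,0,0.2,-0.9,-0.3,0]' 1
python3 - <<'E'
from h import *
p,d=arm.grab_frame('wrist'); lids('wrist',p,d)
c,s=np.cos(.218),np.sin(.218);W=cloud('wrist',d)
for b in([.523,.2078],[.5045,.2898]):
    l=(W[...,:2]-b)@np.array([[c,-s],[s,c]]);m=(d>0)&(W[...,2]>.069)&(W[...,2]<.0755)&(abs(l[...,1])<.034)&(l[...,0]<.036)&(l[...,0]>-.06)
    if m.sum()>20: print('rear edge x',np.percentile(l[m][:,0],1).round(4),'z',np.median(W[m][:,2]).round(4),'y at rear',np.mean(l[m][l[m][:,0]<np.percentile(l[m][:,0],8)][:,1]).round(4))
for th in ['reserve_can','masking_tape','nut','spanner_17']:
    print(th,[(round(r['score'],2),np.round(r['at'],3).tolist()) for r in arm.tip_of(th,'scene')][:2] if arm.grab_frame('scene') else 0)
print(arm.get_obs()['ft_force'],arm.get_obs()['t'])
E
```

```text
t: 28.25
ee_pos: [0.4224, 0.1814, 0.4159]
tool_rot: [-0.001, -0.11, 0.994, -0.0]
ft_force: [-1.3, 0.4, 0.6]
grip_width: 0.0376
finger_force: 0.0
wrist lid [0.5509 0.216 ] size [0.029 0.051] z 0.0729 [233, 272, 49, 25, 955]
wrist lid [0.5205 0.3028] size [0.008 0.026] z 0.0721 [324, 272, 25, 12, 192]
rear edge x 0.0142 z 0.073 y at rear 0.0003
rear edge x 0.0132 z 0.0725 y at rear 0.0018
reserve_can [(0.78, [0.599, -0.176, 0.0])]
masking_tape [(0.58, [0.482, 0.471, 0.006])]
nut [(0.5, [0.423, -0.316, -0.003])]
spanner_17 [(0.62, [0.628, -0.334, 0.004])]
[-0.47073405 -0.47541744 -0.05342758] 28.7
```

Both canisters are home and upright (rear edges at x 14.2 and 13.2 mm against the expected 14), and the bystanders are unmoved, so I hand in.

```bash
python3 -c "
from rig import arm
print(arm.sign_off())"
```

```text
the job is handed in; nothing more can be done
None
```

The job is handed in at about 29 s: one canister weighed about 3.8 N (aluminium) and is home in the yellow bay, the other about 7 N (steel) and is home in the red bay, both upright and released, with the bystanders within a few millimetres of their start; no verdict came back.

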